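# Set up the alignment laser beside the prosthetic foot

## Task

Pull the cabinet's top drawer open, take out the flat orange alignment laser and stand it upright on its black rubber end, centred and square in the yellow outline on the slab, with its lens facing the prosthetic foot. Let go of it, switch it on by pressing the red button on its top, then push the drawer fully shut. Leave the laser standing there, the wrench in the drawer, and everything else where it is.

Things in the scene. Friction and masses are not known exactly. Their poses are not given: they have to be found in the camera images.
- drawer (a joint): Yellow-fronted top drawer of the cabinet. Value = metres pulled out towards the robot, along -x of handle; 0 = fully shut, 0.20 = its stop; it may start up to 15 mm ajar. About 2 N of drag, no spring, stays where left. Inside 292 wide (y) x 215 deep; side and rear walls 16 mm high above the cork floor; yellow front 15 thick, its top 35 mm above the floor.
- cabinet: Low blue cabinet, fixed on the bench, 250 deep (x) x 320 wide (y) x 108 high, front (-x) towards the robot; origin at the middle of its lower front edge, x pointing to its rear. The yellow strip below the drawer is a dummy front that does not open.
- handle (a point): Centre of the drawer's straight steel bar handle: round bar 12 mm thick, 120 long along its y axis, 45 mm in front of the yellow front (bar centre to front face), about 79 mm above the bench, 30 mm below the cabinet's top. Moves with the drawer. Its x axis points level into the cabinet (the drawer opens along -x), z up.
- drawer_floor (a point): Point on the upper surface of the drawer's cork floor (58.5 mm above the bench), midway across and 70 mm behind the yellow front's inner face. Same axes as handle; moves with the drawer.
- laser: Orange alignment laser, a flat block 105 long (x) x 60 wide (y) x 24 thick (z), about 0.26 kg: black rubber end at -x, red button on the +x end. Starts lying on its back on the drawer's floor near the front, long side across the drawer, button end to the left (+y). Origin: centre of its back face (on the floor); z points out of the lens face (round lens, dark display).
- laser_base (a point): Centre of the laser's black rubber end face (60 x 24 mm), on which it must stand; axes as laser, 52.5 mm from the middle of the block.
- button_top (a point): Centre of the outer face of the red button on the laser's end: 18 mm across, sticks out 7 mm in the middle of that end face; axes as laser.
- power (a joint): Red button, metres pressed into the laser: 0 = out, 0.005 = fully in; a spring returns it, fully in takes about 4 N; it counts as pressed beyond 0.003.
- mark (a point): Centre of the yellow outline (84 x 50 mm, long side along its x axis) painted on the slab's top surface, 15 mm above the bench. z up; its -y axis points along the slab to the prosthetic foot.
- slab: Marble alignment slab, fixed, 300 (x) x 400 (y) x 15 high, origin at the centre of its underside; the yellow outline lies at its x = -20, y = +100 mm.
- foot: Skin-coloured prosthetic foot with a short steel tube (200 mm high in all, 220 long, 78 wide), 1.3 kg, standing loose on the slab about 225 mm to the -y side of the outline, toe towards the robot, tube over the heel. Origin: under its middle. Leave alone.
- wrench: Steel wrench, 130 long, lying on the drawer's cork floor at its right (-y) end; stays in the drawer. Origin under its middle.
- glue: Red glue bottle, 40 across, 130 high, on the bench. Leave alone.
- tin: Tin with a copper-coloured label, 72 across, 85 high, on the bench. Leave alone.
- hammer: Hammer lying on the bench. Leave alone.
- driver: Screwdriver lying on the bench. Leave alone.
- adapter: Steel adapter disc, 52 across, 24 high, on the far part of the slab. Leave alone.

How it is judged:
By the outcome, as a careful person would: the job done as asked, in the order asked, and still so for the second after the job is handed in, with the robot touching nothing.
It also fails if it takes over 72 s, if anything falls off the work surface, if the arm or the gripper's body presses on something with over 40 N, if the wrist force passes 120 N, or if a joint passes its speed limit or range.

## Robot

A 6-joint arm with a two-finger parallel gripper is mounted at the origin on the work surface. World frame = base frame: x ahead of the robot, y to its left, z up, the work surface at z = 0. Lengths are in m, angles in rad, forces in N, time in s.
With the tool pointing down it reaches from about 0.275 to 0.85 m from the base axis. Payload 19 kg.
Tool frame: the origin (TCP) lies at the very end of the fingers, on their centre line; the grasp point (between the pads) lies 19 mm behind it; z points along the fingers, y is the direction in which the jaws open and shut (so a half turn about z gives the same grasp; the last joint's range is limited). The gripper opens to 85 mm and grips with 20 to 120 N. Pads are 22 mm wide; open, the fingers measure 114 mm over their backs; the gripper's body (76 mm by 85 mm) begins 54 mm behind the grasp point. The pads swing forward as they close: fully open they stand 13 mm farther back than shut.
Start: joints at [1.168, 0.15, 1.437, -0, 1.554, -0.134], TCP at [0.153, 0.554, 0.209] pointing down, gripper open.
Joint ranges: [-2.8, 2.8], [-0.68, 2.1], [0.12, 2.68], [-1.39, 4.53], [0.16, 2.79], [-2.81, 2.81]. Speed limits (rad/s): [1.89, 1.89, 2.22, 3.01, 3.01, 3.01].

## Interface

Orientations are given as [roll, pitch, yaw] about the fixed x, y, z axes, in that order (R = Rz(yaw) Ry(pitch) Rx(roll)).
In Python, from station import r gives the robot as it stands.
- The arm moves only by the tool carry_out, never from a script. Its argument "targets" is a list of rows, each a list of 7 numbers: the turn, a rotation vector about the tool's x, y, z in degrees, then the shift along the tool's x, y, z in m, then the opening, from -1 (shut) to 1 (fully open). In form: [[ax, ay, az, x, y, z, claw], ...]. A call has exactly 5 rows; each row is the pose to reach, as a shift and turn from the pose commanded when the call began, along the tool's axes at that moment; what a row does not reach only later rows make up. A row lasts 1/8 s, in which the tool goes at most 62.5 mm and 10.7 degrees, less where a joint would pass 70% of its speed; a pose out of reach is approached as far as the arm can. A call with a gripper value outside its range is refused whole. The fingers move at their own pace and stop on an object; "newtons" is the grip in N (left out, the last holds). Time passes only in rows, so rows that repeat a pose let the fingers close, or fill a call up. It gives the time, the measured TCP pose, the force and the opening at its end, in the units of the state.
- r.observe(): the state, without advancing time (a new reading comes with each control period).
- r.capture(name): name is "scene" or "top"; returns a dict with "color" (400x640x3 uint8, red, green, blue), "fx", "fy", "cx", "cy" (pixels), "T" (4x4, takes a point from camera to world coordinates). Camera axes: x right, y down, z forward; pixel columns grow to the right and rows downward; lengths in m; the calibration is good to about 2 mm. A picture is of the moment at which its call begins. There is no depth.
- r.close_job(): hands the job in, once; it reports no verdict.
The state is a dict: "clock": time; "joints": joint angles; "qvel": joint speeds; "tau": joint torques, N m; "ee_pos": TCP position; "orientation": TCP orientation; "ft_force": force on the tool from outside, world axes, zero at the start; "wrist_torque": the same for the moment, N m; "opening": finger opening in m.
Only numpy, scipy, OpenCV 4.12 (cv2) and the standard library are available. Lean on these libraries where they do the work, as an engineer would, in place of code of your own. Each camera call takes 0.05 s, during which the arm holds its last target. There are 200 camera calls.

## Working session

There is one attempt and no reset: what is moved stays moved. The work goes in short steps, Python scripts to look and compute and a tool call to move; the robot and the scene stay as the last step left them, time stands still between calls to the robot, and variables do not carry over. Pictures are saved under pics/ and viewed, about 8 in all and at most 12, crops included, and the job is handed in when it is done.

Besides the shell and the picture viewer there is one more tool, called after ">>>" as name([rows], argument=value, ...), one row to a line, values as JSON. carry_out: Moves the arm, as the interface text tells. Its arguments: {"type":"object","properties":{"targets":{"type":"array","items":{"type":"array","items":{"type":"number"}}},"newtons":{"type":"number"}},"required":["targets"]}

```bash
ls; mkdir -p pics; python3 - <<'E'
from station import r
import cv2, numpy as np
for n in ("scene","top"):
    c=r.capture(n); cv2.imwrite(f"pics/{n}0.png",c["color"][:,:,::-1]); print(n,c["fx"],c["fy"],c["cx"],c["cy"]);print(np.round(c["T"],4).tolist())
print(r.observe())
E
```

```text
pics
scene 493.27829223949334 493.27829223949334 322.866898179675 195.37276025464396
[[0.7715, 0.5313, -0.3501, 0.9816], [0.6362, -0.6493, 0.4166, -0.5209], [-0.006, -0.5441, -0.839, 1.2223], [0.0, 0.0, 0.0, 1.0]]
top 466.4740300458453 466.4740300458453 319.3111411555888 201.48347220789228
[[0.024, -0.9839, 0.1774, 0.2474], [-0.9997, -0.0218, 0.0142, 0.0365], [-0.0101, -0.1776, -0.984, 1.6738], [0.0, 0.0, 0.0, 1.0]]
{'clock': 0.1, 'joints': array([ 1.16800945e+00,  1.50928780e-01,  1.43791714e+00, -4.70755611e-05,
        1.55380726e+00, -1.33976976e-01]), 'qvel': array([ 0.00040602,  0.0014513 , -0.00169703, -0.00010514,  0.00115814,
        0.00096967]), 'tau': array([ 5.80251348e-03, -7.14385128e+01, -5.71794999e+01, -1.24309422e-04,
        7.17112111e-03, -3.14597355e-05]), 'ee_pos': array([0.1526404 , 0.55412685, 0.20866476]), 'orientation': array([-3.14053534e+00, -9.50153252e-05,  2.87278352e+00]), 'ft_force': array([-0.33709744, -0.0741468 , -0.15156914]), 'wrist_torque': array([-0.00703972,  0.03037859, -0.01188829]), 'opening': 0.08544582437527118}
```

View pics/scene0.png

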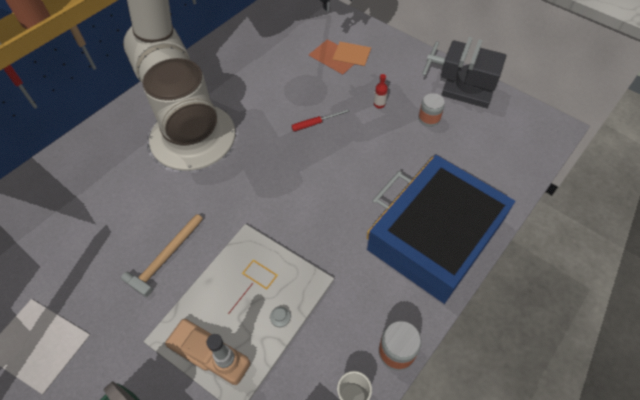

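View pics/top0.png

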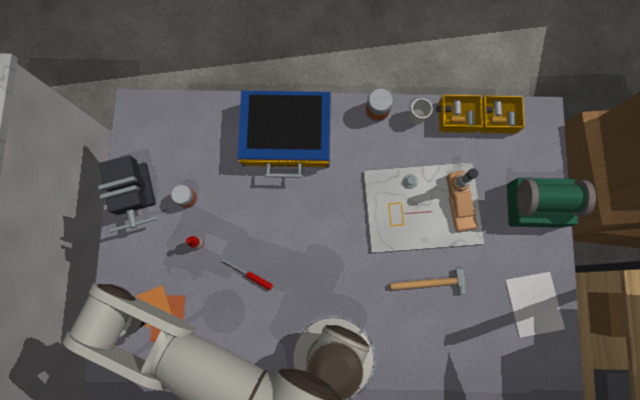

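The scene view shows the cabinet at about (440,225) and its handle at (395,188). The outline is at (260,274). In the top view the cabinet is at (285,128), the handle bar at (275,178), the outline at (396,214) and the foot at (462,200).

```bash
cat > h.py <<'E'
import cv2, numpy as np
from station import r
from scipy.spatial.transform import Rotation as Ro
def ray(c,uv,z):
    uv=np.atleast_2d(np.asarray(uv,float)); d=np.c_[(uv[:,0]-c["cx"])/c["fx"],(uv[:,1]-c["cy"])/c["fy"],np.ones(len(uv))]
    T=np.array(c["T"]); d=d@T[:3,:3].T; o=T[:3,3]; return o+d*((z-o[2])/d[:,2])[:,None]
def proj(c,P):
    T=np.array(c["T"]); p=(np.atleast_2d(P)-T[:3,3])@T[:3,:3]
    return np.c_[c["fx"]*p[:,0]/p[:,2]+c["cx"],c["fy"]*p[:,1]/p[:,2]+c["cy"]]
def mask(c,lo,hi,box):
    h=cv2.cvtColor(c["color"],cv2.COLOR_RGB2HSV); m=cv2.inRange(h,lo,hi); k=np.zeros_like(m); x0,y0,x1,y1=box; k[y0:y1,x0:x1]=m[y0:y1,x0:x1]; return k
def big(m):
    cs,_=cv2.findContours(m,cv2.RETR_EXTERNAL,cv2.CHAIN_APPROX_NONE); return max(cs,key=cv2.contourArea)[:,0].astype(float)
def rect(P): # min area rect of world pts
    q=cv2.minAreaRect((P[:,:2]*1000).astype(np.float32)); return np.round(q[0],1),np.round(q[1],1),round(q[2],1)
def go(pos,rpy):
    "shift/turn in current commanded tool axes to the wanted pose (from measured)"
    o=r.observe(); R=Ro.from_euler('xyz',o["orientation"]); D=Ro.from_euler('xyz',rpy)
    return np.round((R.inv()*D).as_rotvec(degrees=True),1).tolist(), np.round(R.inv().apply(np.array(pos)-o["ee_pos"]),4).tolist()
E
python3 - <<'E'
from h import *
B={"scene":((225,245,290,300),(360,150,530,310)),"top":((380,195,412,232),(225,80,345,175))}
for n in B:
    c=r.capture(n)
    m=mask(c,(15,90,110),(35,255,255),B[n][0]); print(n,"mark",rect(ray(c,big(m),.015)),m.sum()//255)
    m=mask(c,(105,120,40),(125,255,255),B[n][1]); b=big(m); print(" cab",rect(ray(c,b,.108)), b.min(0),b.max(0))
    q=cv2.approxPolyDP(b.astype(np.int32),6,True)[:,0]; print(q.tolist(), np.round(ray(c,q,.108)[:,:2],3).tolist())
    m=mask(c,(15,90,60),(35,255,255),B[n][1]);print(" yel",big(m).min(0),big(m).max(0), rect(ray(c,big(m),.1)))
a=cv2.resize(cv2.imread("pics/scene0.png")[145:245,360:460],(400,400),interpolation=2)
b=cv2.resize(cv2.imread("pics/top0.png")[120:200,235:335],(400,320),interpolation=2)
cv2.imwrite("pics/c1.png",np.hstack([a,cv2.copyMakeBorder(b,0,80,0,0,0)]))
E
```

```text
scene mark (array([ 505.2, -218.7]), array([82.4, 49. ]), 5.8) 134
 cab (array([803.4, 161.1]), array([247.9, 362. ]), 0.5) [368. 156.] [513. 301.]
[[435, 156], [373, 228], [368, 249], [444, 301], [513, 201]] [[0.678, 0.336], [0.681, 0.037], [0.707, -0.02], [0.927, -0.016], [0.92, 0.34]]
 yel [367. 227.] [371. 238.] (array([675.8,  23. ]), array([ 5.3, 34.4]), 19.2)
top mark (array([ 507.3, -214.6]), array([84.6, 50.8]), 6.5) 115
 cab (array([802.9, 190.3]), array([250.1, 318.3]), 0.3) [238.  91.] [329. 159.]
[[241, 91], [238, 158], [328, 159], [329, 92]] [[0.924, 0.348], [0.677, 0.345], [0.68, 0.033], [0.927, 0.034]]
 yel [238. 159.] [328. 166.] (array([665.2, 189.4]), array([ 24.2, 314.3]), 0.3)
```

View pics/c1.png

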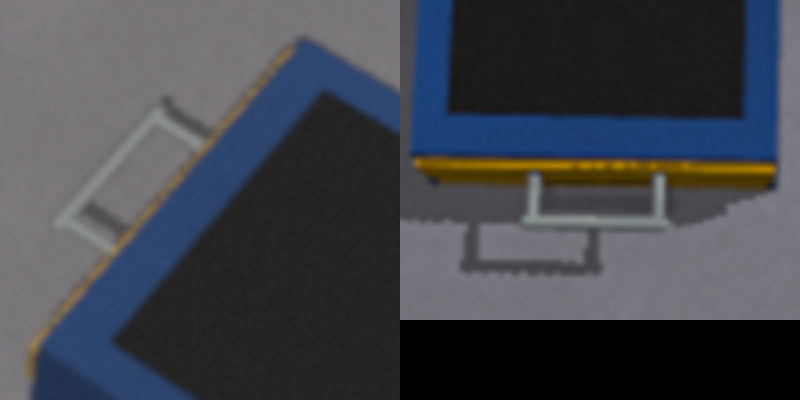

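```bash
python3 - <<'E'
from h import *
c=r.capture("top")
print(ray(c,[[235+123/4,175.4],[235+268/4,176]],.079).round(4))
c2=r.capture("scene")
print(ray(c2,[[360+158/4,145+115/4],[360+62/4,145+221/4]],.079).round(4))
m=mask(c,(0,0,150),(180,60,255),(360,155,490,260)); print("slab",rect(ray(c,big(m),.015)))
print(go([.613,.19,.17],[np.pi,0,np.pi/2]))
E
```

```text
[[0.6238 0.2499 0.079 ]
 [0.6244 0.1224 0.079 ]]
[[0.6264 0.2412 0.079 ]
 [0.6264 0.126  0.079 ]]
slab (array([ 537.6, -312.6]), array([297.8, 397.4]), 5.7)
([-0.0, 0.0, 74.6], [-0.5405, -0.2289, 0.039])
```

>>> carry_out([
  [0,0,10.7,-0.055,-0.023,0.0,-0.1],
  [0,0,21.4,-0.11,-0.046,0.0,-0.1],
  [0,0,32,-0.166,-0.069,0.0,-0.1],
  [0,0,42.6,-0.221,-0.092,0.0,-0.1],
  [0,0,53.2,-0.276,-0.115,0.0,-0.1],
])

```text
clock: 0.92
ee_pos: [0.3895, 0.3687, 0.2093]
orientation: [3.141, -0.0, 1.938]
ft_force: [0.9, 1.0, 0.0]
opening: 0.0387
```

```bash
python3 - <<'E'
from h import *
print(go([.625,.186,.15],[np.pi,0,np.pi/2]), r.observe()["joints"])
E
```

```text
([0.0, -0.0, 21.1], [-0.2551, 0.1541, 0.0593]) [6.14280394e-01 6.95887616e-02 1.52658095e+00 2.29971871e-05
 1.54517497e+00 2.46863794e-01]
```

>>> carry_out([
  [0,0,10,-0.05,0.031,0.0,-0.1],
  [0,0,21,-0.102,0.062,0.01,-0.1],
  [0,0,21,-0.153,0.093,0.02,-0.1],
  [0,0,21,-0.204,0.124,0.04,-0.1],
  [0,0,21.1,-0.255,0.154,0.059,-0.1],
])

```text
clock: 1.55
ee_pos: [0.626, 0.1876, 0.1496]
orientation: [3.141, -0.0, 1.576]
ft_force: [1.0, 0.5, 0.2]
opening: 0.0384
```

>>> carry_out([
  [0,0,0,0,0,0,-0.1],
  [0,0,0,0,0,0,-0.1],
  [0,0,0,0,0,0,-0.1],
  [0,0,0,0,0,0,-0.1],
  [0,0,0,0,0,0,-0.1],
])

```text
clock: 2.17
ee_pos: [0.6244, 0.1895, 0.1507]
orientation: [3.141, 0.0, 1.577]
ft_force: [-1.0, 0.5, 0.8]
opening: 0.0383
```

```bash
python3 - <<'E'
from h import *
print(go([.625,.186,.059],[np.pi,0,np.pi/2]), r.observe()["joints"])
c=r.capture("scene"); a=cv2.resize(c["color"][130:260,340:513,::-1],(798,600),interpolation=2); cv2.imwrite("pics/c2.png",a)
E
```

```text
([0.0, 0.0, 0.3], [-0.0035, 0.0006, 0.0917]) [ 1.76730695e-01  3.34699994e-01  1.32874109e+00 -1.08180275e-04
  1.47754315e+00  1.70719539e-01]
```

View pics/c2.png

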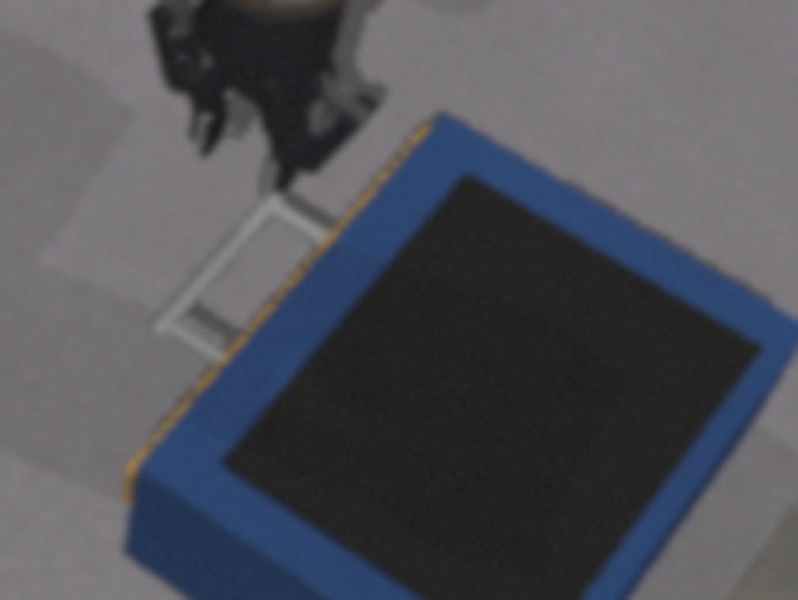

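The fingers hover over the handle with their tips at about (205,150) and (285,190) in the crop. I'll go down and grip.

>>> carry_out([
  [0,0,0,-0.003,0.001,0.03,-0.1],
  [0,0,0,-0.003,0.001,0.06,-0.1],
  [0,0,0,-0.003,0.001,0.09,-0.1],
  [0,0,0,-0.003,0.001,0.09,-0.1],
  [0,0,0,-0.003,0.001,0.09,-0.1],
])

```text
clock: 2.85
ee_pos: [0.6262, 0.1861, 0.0616]
orientation: [3.14, -0.0, 1.576]
ft_force: [-0.3, 0.1, 0.1]
opening: 0.0386
```

>>> carry_out([
  [0,0,0,0,0,0,-1],
  [0,0,0,0,0,0,-1],
  [0,0,0,0,0,0,-1],
  [0,0,0,0,0,0,-1],
  [0,0,0,0,0,0,-1],
], newtons=30)

```text
clock: 3.48
ee_pos: [0.6267, 0.1861, 0.0622]
orientation: [3.138, -0.0, 1.576]
ft_force: [-0.4, -0.8, 12.2]
opening: -0.0
```

```bash
python3 - <<'E'
from h import *
c=r.capture("scene"); a=cv2.resize(c["color"][140:240,360:460,::-1],(400,400),interpolation=2)
c=r.capture("top"); b=cv2.resize(c["color"][100:200,235:335,::-1],(400,400),interpolation=2)
cv2.imwrite("pics/c3.png",np.hstack([a,b])); o=r.observe(); print(o["opening"],o["ft_force"],o["wrist_torque"])
E
```

```text
2.086116418772407e-05 [-0.67628407 -0.16054549 12.42757235] [-0.01481481  0.15099635  0.00062415]
```

View pics/c3.png

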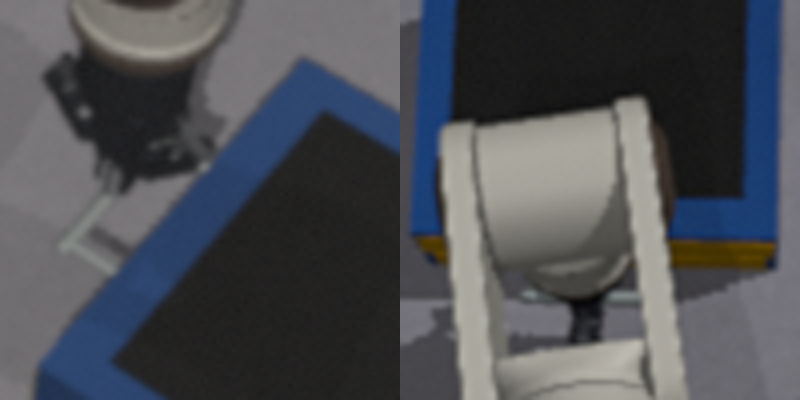

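```bash
python3 - <<'E'
from h import *
c=r.capture("scene"); t=r.capture("top")
for z in (.062,.079,.085,.1): print(z,proj(c,[.6265,.186,z]).round(1),((proj(c,[.6265,.186,z])-[360,140])*4).round(), ((proj(t,[.6265,.186,z])-[235,100])*4).round())
a=cv2.resize(c["color"][160:220,365:425,::-1],(600,600),interpolation=cv2.INTER_CUBIC)
a=cv2.convertScaleAbs(a,alpha=2.2,beta=0); cv2.imwrite("pics/c4.png",a)
E
```

```text
0.062 [[387.6 189.6]] [[110. 198.]] [[197. 305.]]
0.079 [[388.2 186.2]] [[113. 185.]] [[196. 300.]]
0.085 [[388.5 185. ]] [[114. 180.]] [[195. 299.]]
0.1 [[389. 182.]] [[116. 168.]] [[194. 295.]]
```

View pics/c4.png

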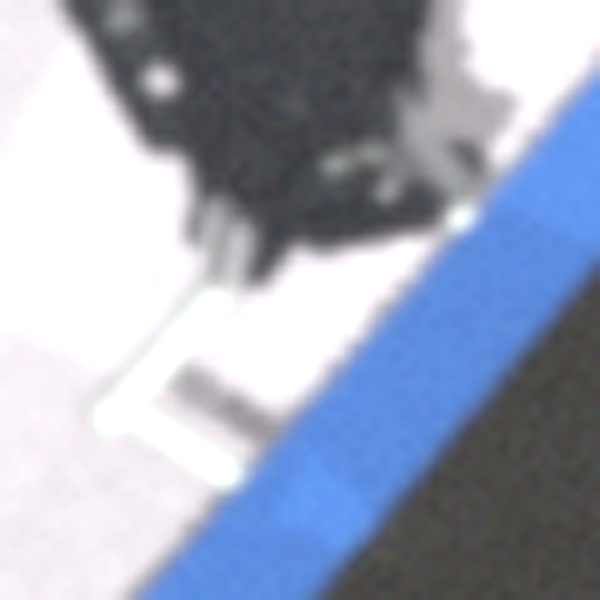

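>>> carry_out([
  [0,0,0,0,-0.005,0,-1],
  [0,0,0,0,-0.01,0,-1],
  [0,0,0,0,-0.015,0,-1],
  [0,0,0,0,-0.02,0,-1],
  [0,0,0,0,-0.02,0,-1],
])

```text
clock: 4.3
ee_pos: [0.6064, 0.186, 0.0622]
orientation: [3.138, -0.0, 1.576]
ft_force: [-1.4, 0.1, 12.8]
opening: -0.0005
```

```bash
python3 - <<'E'
from h import *
o=r.observe(); print(o["opening"],o["ft_force"],o["ee_pos"])
c=r.capture("scene"); t=r.capture("top")
a=cv2.resize(c["color"][160:220,355:415,::-1],(400,400),interpolation=cv2.INTER_CUBIC)
b=cv2.resize(t["color"][130:190,255:315,::-1],(400,400),interpolation=cv2.INTER_CUBIC)
cv2.imwrite("pics/c5.png",cv2.convertScaleAbs(np.hstack([a,b]),alpha=1.5,beta=0))
E
```

```text
-0.0004766891681539051 [-1.44990435  0.05964926 12.84097487] [0.60642716 0.18603544 0.06223098]
```

View pics/c5.png

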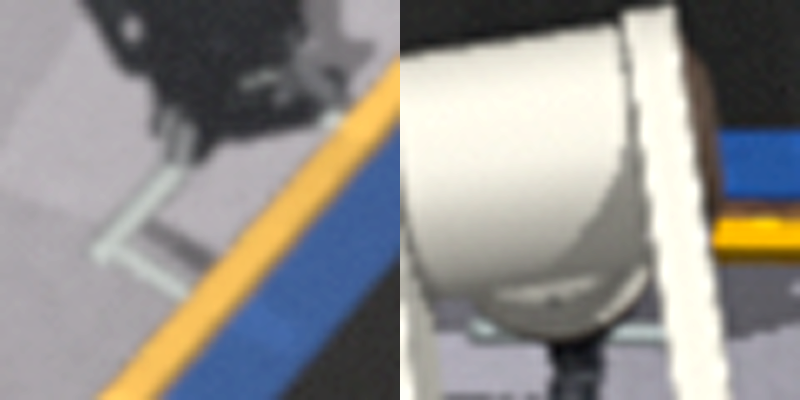

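The pull works. The yellow front has come out with the fingers and sits along (100,400)-(400,80) in the left crop, so the bar is held and I'll keep pulling.

>>> carry_out([
  [0,0,0,0,-0.025,0,-1],
  [0,0,0,0,-0.06,0,-1],
  [0,0,0,0,-0.095,0,-1],
  [0,0,0,0,-0.13,0,-1],
  [0,0,0,0,-0.15,0,-1],
])

```text
clock: 5.03
ee_pos: [0.4558, 0.1851, 0.0622]
orientation: [3.137, -0.0, 1.576]
ft_force: [2.5, -1.5, 11.3]
opening: -0.0001
```

>>> carry_out([
  [0,0,0,0,-0.007,0,-1],
  [0,0,0,0,-0.014,0,-1],
  [0,0,0,0,-0.02,0,-1],
  [0,0,0,0,-0.02,0,-1],
  [0,0,0,0,-0.02,0,-1],
])

```text
clock: 5.65
ee_pos: [0.4368, 0.1851, 0.0621]
orientation: [3.138, -0.0, 1.576]
ft_force: [-1.3, -1.7, 15.4]
opening: 0.0
```

>>> carry_out([
  [0,0,0,0,0,0,-0.1],
  [0,0,0,0,0,0,-0.1],
  [0,0,0,0,0,0,-0.1],
  [0,0,0,0,0,0,-0.1],
  [0,0,0,0,0,-0.02,-0.1],
])

```text
clock: 6.28
ee_pos: [0.4349, 0.1848, 0.0796]
orientation: [-3.14, 0.001, 1.576]
ft_force: [0.3, -0.1, 0.2]
opening: 0.0386
```

>>> carry_out([
  [0,0,0,0,0,-0.05,-0.1],
  [0,0,0,0,0,-0.11,-0.1],
  [0,0,0,0.04,0,-0.16,-0.1],
  [0,0,0,0.1,0,-0.2,0.5],
  [0,0,0,0.16,0,-0.2,1],
])

```text
clock: 6.9
ee_pos: [0.4353, 0.3396, 0.2827]
orientation: [3.138, -0.002, 1.575]
ft_force: [1.3, -0.2, 0.6]
opening: 0.0728
```

>>> carry_out([
  [0,0,0,0.05,0,0,1],
  [0,0,0,0.1,0,0,1],
  [0,0,0,0.1,0,0,1],
  [0,0,0,0.1,0,0,1],
  [0,0,0,0.1,0,0,1],
])

```text
clock: 7.52
ee_pos: [0.4345, 0.4371, 0.28]
orientation: [3.141, -0.0, 1.575]
ft_force: [0.2, -0.6, 0.8]
opening: 0.0856
```

```bash
python3 - <<'E'
from h import *
c=r.capture("scene"); t=r.capture("top")
cv2.imwrite("pics/s6.png",c["color"][:,:,::-1]);cv2.imwrite("pics/t6.png",t["color"][:,:,::-1])
a=cv2.resize(c["color"][130:270,330:470,::-1],(400,400),interpolation=cv2.INTER_CUBIC)
b=cv2.resize(t["color"][130:250,225:345,::-1],(400,400),interpolation=cv2.INTER_CUBIC)
cv2.imwrite("pics/c6.png",np.hstack([a,b]))
for n,k in (("s",c),("t",t)):
    m=mask(k,(5,150,90),(14,255,255),(330,130,480,270) if n=="s" else (225,130,345,250))
    if m.any():
        b=big(m); print(n,b.min(0),b.max(0),rect(ray(k,b,.0825)),m.sum()//255)
E
```

```text
s [366. 157.] [401. 189.] (array([590.8, 215.9]), array([102.1,  66.7]), 83.7) 495
t [258. 175.] [287. 195.] (array([588.7, 225.7]), array([101.3,  64.5]), 84.0) 380
```

View pics/c6.png

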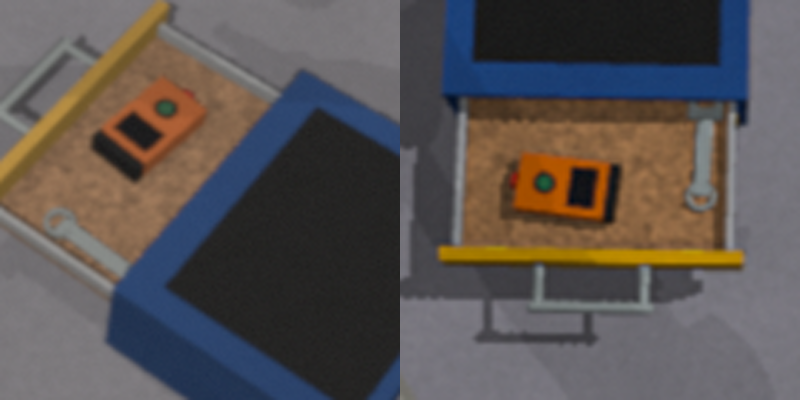

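The drawer is open about 0.19 m. The laser lies with its button end left at (515,180) in the crop and its black end at (615,190). The wrench is at (700,160), still at the right-hand end.

```bash
python3 - <<'E'
from h import *
t=r.capture("top"); c=r.capture("scene")
f=lambda L,s,u,v:[[u+a/s,v+b/s] for a,b in L]
print("top: +y+x, +y-x, -y+x(rubber)",(ray(t,f([(117,154),(115,213),(220,165)],3.333,225,130),.0825)*1000).round(1)[:,:2].tolist())
print("scene: +y-x,+y+x,-y-x,-y+x",(ray(c,f([(160,77),(207,115),(95,137),(140,172)],2.857,330,130),.0825)*1000).round(1)[:,:2].tolist())
m=mask(t,(15,150,90),(35,255,255),(225,190,345,215)); b=big(m); print("front",rect(ray(t,b,.09)))
print(go([0,0,0],[np.pi,0,np.pi/2])[0])
E
```

```text
top: +y+x, +y-x, -y+x(rubber) [[619.7, 269.1], [556.4, 268.3], [610.2, 160.3]]
scene: +y-x,+y+x,-y-x,-y+x [[563.2, 263.4], [627.1, 254.2], [556.9, 162.3], [615.5, 156.8]]
front (array([513.6, 187.8]), array([ 19.4, 310.9]), 0.4)
[0.0, -0.0, 0.2]
```

```bash
cat >> h.py <<'E'
s=np.sqrt(.5)
def pick(C,yaw,back=0,lx=-.003,lz=.0085,th=np.pi/4):
    X=np.array([np.cos(yaw),np.sin(yaw),0]);Z=np.array([0,0,1.]);Y=np.cross(Z,X)
    return pose(np.array(C),X,Y,Z,back,lx,lz,th)
def pose(C,X,Y,Z,back,lx,lz,th):
    d=-np.sin(th)*X-np.cos(th)*Z; R=np.c_[np.cross(-Y,d),-Y,d]
    return C+lx*X+lz*Z-back*d, Ro.from_matrix(R).as_euler('xyz')
E
python3 - <<'E'
from h import *
for b in (.15,0):
    p,e=pick([.588,.215,.0585],np.radians(84.2),b); print(p.round(4),e.round(3),go(p,e))
E
```

```text
[0.5984 0.3175 0.1731] [3.142 0.785 1.47 ] ([2.4, -45.0, 5.7], [-0.1207, 0.1633, 0.107])
[0.5877 0.212  0.067 ] [3.142 0.785 1.47 ] ([2.4, -45.0, 5.7], [-0.2262, 0.1521, 0.213])
```

>>> carry_out([
  [0.5,-9,1.1,-0.025,0.033,0.01,0.83],
  [1,-18,2.3,-0.05,0.066,0.03,0.83],
  [1.5,-27,3.4,-0.075,0.1,0.05,0.83],
  [2,-36,4.6,-0.1,0.13,0.08,0.83],
  [2.4,-45,5.7,-0.121,0.163,0.107,0.83],
])

```text
clock: 8.35
ee_pos: [0.5989, 0.317, 0.1724]
orientation: [3.141, 0.791, 1.469]
ft_force: [1.6, 0.5, 0.3]
opening: 0.0779
```

>>> carry_out([
  [0,0,0,0,0,0,0.83],
  [0,0,0,0,0,0,0.83],
  [0,0,0,0,0,0,0.83],
  [0,0,0,0,0,0,0.83],
  [0,0,0,0,0,0,0.83],
])

```text
clock: 8.98
ee_pos: [0.5978, 0.318, 0.174]
orientation: [3.14, 0.785, 1.47]
ft_force: [0.1, 0.2, -0.0]
opening: 0.0781
```

```bash
python3 - <<'E'
from h import *
o=r.observe(); print(o["joints"].round(3),o["opening"])
p,e=pick([.588,.215,.0585],np.radians(84.2),0); print(go(p,e))
c=r.capture("scene"); t=r.capture("top")
a=cv2.resize(c["color"][120:240,340:460,::-1],(400,400),interpolation=cv2.INTER_CUBIC)
b=cv2.resize(t["color"][130:230,225:325,::-1],(400,400),interpolation=cv2.INTER_CUBIC)
cv2.imwrite("pics/c7.png",np.hstack([a,b]))
E
```

```text
[ 0.642  0.779  0.815 -0.628  2.048  0.591] 0.07806501018538015
([0.1, -0.0, 0.0], [0.0002, 0.0004, 0.151])
```

View pics/c7.png

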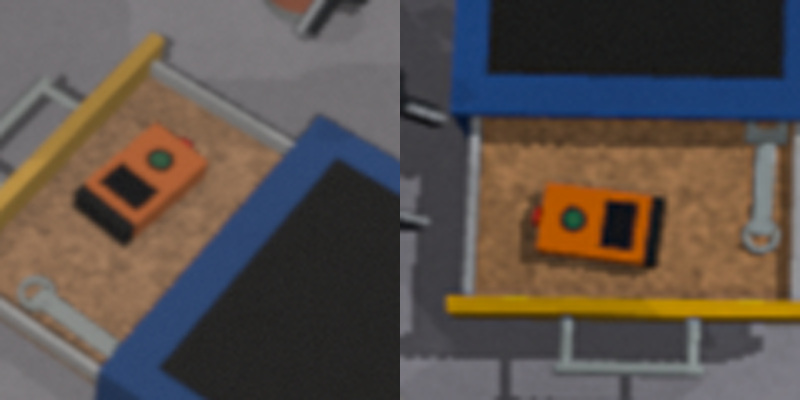

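Both fingertips are visible left of the drawer, at (440,118) and (420,220), and the laser is clear at (595,222). I'll descend along the tool axis.

>>> carry_out([
  [0,0,0,0,0,0.04,0.83],
  [0,0,0,0,0,0.08,0.83],
  [0,0,0,0,0,0.12,0.83],
  [0,0,0,0,0,0.135,0.83],
  [0,0,0,0,0,0.14,0.83],
])

```text
clock: 9.7
ee_pos: [0.5881, 0.2193, 0.074]
orientation: [-3.141, 0.786, 1.471]
ft_force: [0.6, 0.4, 0.2]
opening: 0.0781
```

>>> carry_out([
  [0,0,0,0,0,0.005,0.83],
  [0,0,0,0,0,0.011,0.83],
  [0,0,0,0,0,0.011,0.83],
  [0,0,0,0,0,0.011,0.83],
  [0,0,0,0,0,0.011,0.83],
])

```text
clock: 10.32
ee_pos: [0.5873, 0.2118, 0.0661]
orientation: [-3.141, 0.786, 1.471]
ft_force: [-0.2, 1.2, 0.3]
opening: 0.0785
```

>>> carry_out([
  [0,0,0,0,0,0,0.3],
  [0,0,0,0,0,0,0.3],
  [0,0,0,0,0,0,0.2],
  [0,0,0,0,0,0,-0.2],
  [0,0,0,0,0,0,-0.2],
], newtons=50)

```text
clock: 10.95
ee_pos: [0.5874, 0.2121, 0.0667]
orientation: [3.141, 0.785, 1.471]
ft_force: [-1.1, 5.6, 6.6]
opening: 0.0557
```

>>> carry_out([
  [0,0,0,-0.01,0,-0.01,-0.2],
  [0,0,0,-0.03,0,-0.03,-0.2],
  [0,0,0,-0.06,0,-0.06,-0.2],
  [0,0,0,-0.095,0,-0.095,-0.2],
  [0,0,0,-0.13,0,-0.13,-0.2],
])

```text
clock: 11.58
ee_pos: [0.587, 0.2115, 0.2534]
orientation: [3.141, 0.785, 1.47]
ft_force: [0.2, 0.7, -3.4]
opening: 0.0551
```

```bash
python3 - <<'E'
from h import *
o=r.observe(); print(o["ft_force"],o["opening"],o["joints"].round(3))
c=r.capture("scene"); t=r.capture("top")
a=cv2.resize(c["color"][90:230,320:460,::-1],(400,400),interpolation=cv2.INTER_CUBIC)
b=cv2.resize(t["color"][120:240,215:335,::-1],(400,400),interpolation=cv2.INTER_CUBIC)
cv2.imwrite("pics/c8.png",np.hstack([a,b]))
M=np.array([.507,-.2155,.015]); th=np.pi/4; y=np.radians(6)
X=np.array([0,0,1.]);Z=np.array([np.sin(y),-np.cos(y),0]);Y=np.cross(Z,X)
C=M+.0525*X-.012*Z
for up in (.15,.01):
    p,e=pose(C+[0,0,up],X,Y,Z,0,-.003,.0085,th); print(p,e.round(3),go(p,e))
E
```

```text
[ 0.23063523  0.73952779 -3.42897338] 0.05508691811662718 [ 0.538  0.569  0.993 -0.679  2.012  0.477]
[ 0.50663415 -0.21201917  0.2145    ] [ 3.142 -0.785  1.676] ([0.5, 89.4, -13.1], [-0.2753, -0.0385, 0.3331])
[ 0.50663415 -0.21201917  0.0745    ] [ 3.142 -0.785  1.676] ([0.5, 89.4, -13.1], [-0.1767, -0.0396, 0.4325])
```

View pics/c8.png

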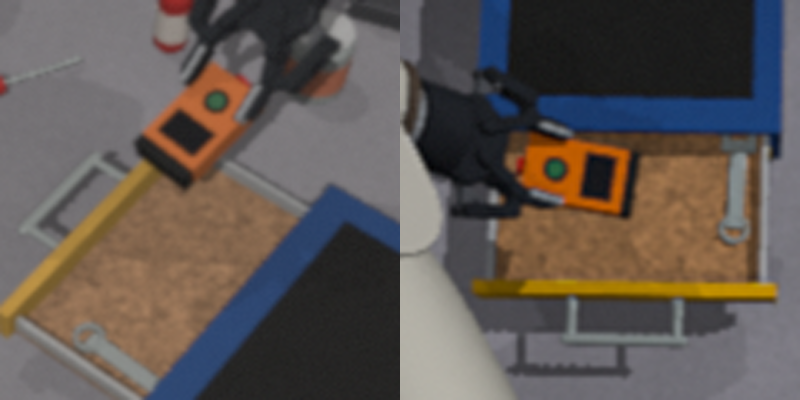

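The laser is held near its button end and looks level. The drawer now holds only the wrench, at (735,185) in the right crop. I'll swing it over to the mark.

>>> carry_out([
  [0,9.9,-1.4,-0.03,-0.004,0.03,-0.2],
  [0.1,19.8,-2.9,-0.06,-0.008,0.07,-0.2],
  [0.2,29.7,-4.3,-0.09,-0.012,0.108,-0.2],
  [0.2,39.6,-5.8,-0.12,-0.017,0.146,-0.2],
  [0.3,49.5,-7.3,-0.153,-0.021,0.185,-0.2],
])

```text
clock: 12.3
ee_pos: [0.5438, -0.0141, 0.2295]
orientation: [-3.091, -0.043, 1.578]
ft_force: [1.0, -0.8, -4.0]
opening: 0.0549
```

```bash
cat >> h.py <<'E'
def place(up,lx=-.003,lz=.0085,M=(.507,-.2155,.015),yaw=6,back=0):
    y=np.radians(yaw); X=np.array([0,0,1.]);Z=np.array([np.sin(y),-np.cos(y),0]);Y=np.cross(Z,X)
    return pose(np.array(M)+(.0525+up)*X-.012*Z,X,Y,Z,back,lx,lz,np.pi/4)
E
python3 -c "
from h import *
print(r.observe()['joints'].round(3)); print(go(*place(.15)))"
```

```text
[-0.188  0.118  1.435  0.033  1.647 -0.195]
([-0.5, 42.3, -6.3], [-0.1981, -0.0382, 0.0083])
```

>>> carry_out([
  [-0.1,10,-1.5,-0.045,-0.009,0.002,-0.2],
  [-0.2,20,-3,-0.09,-0.018,0.004,-0.2],
  [-0.3,30,-4.5,-0.14,-0.027,0.006,-0.2],
  [-0.4,40,-6,-0.18,-0.035,0.008,-0.2],
  [-0.5,42.3,-6.3,-0.198,-0.038,0.008,-0.2],
])

```text
clock: 12.92
ee_pos: [0.5059, -0.2143, 0.2122]
orientation: [-3.133, -0.787, 1.665]
ft_force: [0.8, 1.0, -2.1]
opening: 0.0552
```

>>> carry_out([
  [0,0,0,0,0,0,-0.2],
  [0,0,0,0,0,0,-0.2],
  [0,0,0,0,0,0,-0.2],
  [0,0,0,0,0,0,-0.2],
  [0,0,0,0,0,0,-0.2],
])

```text
clock: 13.55
ee_pos: [0.5075, -0.21, 0.2141]
orientation: [-3.136, -0.781, 1.671]
ft_force: [0.4, 0.5, -3.4]
opening: 0.055
```

```bash
python3 - <<'E'
from h import *
o=r.observe(); print(o["ft_force"],o["joints"].round(3),o["ee_pos"])
for u in (.15,.08,.03,.0): print(u,go(*place(u)))
c=r.capture("scene"); t=r.capture("top")
a=cv2.resize(c["color"][200:380,170:350,::-1],(400,400),interpolation=cv2.INTER_CUBIC)
b=cv2.resize(t["color"][140:260,350:470,::-1],(400,400),interpolation=cv2.INTER_CUBIC)
cv2.imwrite("pics/c9.png",np.hstack([a,b]))
E
```

```text
[ 0.37336777  0.5060441  -3.41161464] [-0.812  0.45   1.245  0.503  2.058 -0.817] [ 0.50746258 -0.21004855  0.21405352]
0.15 ([-0.1, 0.3, -0.2], [-0.001, -0.001, -0.0016])
0.08 ([-0.1, 0.3, -0.2], [-0.0503, -0.0007, 0.0481])
0.03 ([-0.1, 0.3, -0.2], [-0.0855, -0.0005, 0.0836])
0.0 ([-0.1, 0.3, -0.2], [-0.1066, -0.0004, 0.1049])
```

View pics/c9.png

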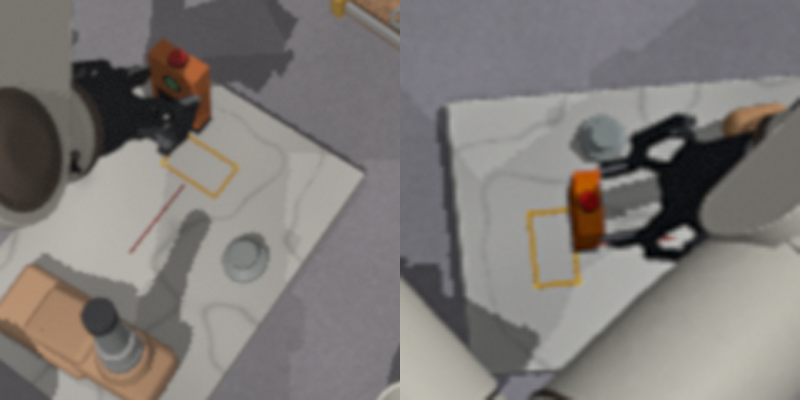

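The laser hangs upright with its red button up at (175,58) on the left and (590,200) on the right, and its lens faces the foot. The outline below is clear. Lowering it.

>>> carry_out([
  [-0.1,0.3,-0.2,-0.02,-0.001,0.017,-0.2],
  [-0.1,0.3,-0.2,-0.04,-0.001,0.038,-0.2],
  [-0.1,0.3,-0.2,-0.056,-0.001,0.054,-0.2],
  [-0.1,0.3,-0.2,-0.068,-0.001,0.066,-0.2],
  [-0.1,0.3,-0.2,-0.0715,-0.0006,0.0695,-0.2],
])

```text
clock: 14.28
ee_pos: [0.5063, -0.2123, 0.1129]
orientation: [-3.139, -0.788, 1.674]
ft_force: [1.4, -0.4, -2.7]
opening: 0.0553
```

>>> carry_out([
  [0,0,0,0,0,0,-0.2],
  [0,0,0,0,0,0,-0.2],
  [0,0,0,0,0,0,-0.2],
  [0,0,0,0,0,0,-0.2],
  [0,0,0,0,0,0,-0.2],
])

```text
clock: 14.9
ee_pos: [0.5066, -0.2125, 0.1141]
orientation: [-3.141, -0.787, 1.675]
ft_force: [-0.4, 0.1, -2.9]
opening: 0.0548
```

```bash
python3 - <<'E'
from h import *
o=r.observe(); print(o["ft_force"],o["ee_pos"],o["orientation"]); print(go(*place(.05)))
# laser seen in both views: button red blob -> triangulate
rays=[]
for n,bx in (("scene",(200,200,300,330)),("top",(370,150,450,260))):
    k=r.capture(n); h=cv2.cvtColor(k["color"],cv2.COLOR_RGB2HSV)
    m=mask(k,(0,150,60),(4,255,255),bx)|mask(k,(172,150,60),(180,255,255),bx)
    b=big(m); u=b.mean(0); print(n,u,len(b)); rays.append((k,u))
for z in (.13,.15,.16,.17,.18,.19,.2): print(z,[ray(k,u,z)[0,:2].round(4).tolist() for k,u in rays])
E
```

```text
[-0.36339403  0.12771698 -2.88175507] [ 0.50655004 -0.21245646  0.11414042] [-3.1407527  -0.78655714  1.67473143]
([-0.0, -0.1, -0.0], [0.0006, 0.0001, 0.0])
scene [254.         247.05555556] 18
top [401.91666667 206.        ] 12
0.13 [[0.4909, -0.2039], [0.5165, -0.2184]]
0.15 [[0.4999, -0.2097], [0.513, -0.2151]]
0.16 [[0.5044, -0.2126], [0.5112, -0.2134]]
0.17 [[0.5089, -0.2155], [0.5095, -0.2118]]
0.18 [[0.5134, -0.2184], [0.5077, -0.2101]]
0.19 [[0.5179, -0.2213], [0.506, -0.2085]]
0.2 [[0.5224, -0.2242], [0.5043, -0.2068]]
```

>>> carry_out([
  [0,0,0,-0.008,0,0.008,-0.2],
  [0,0,0,-0.016,0,0.016,-0.2],
  [0,0,0,-0.021,0,0.021,-0.2],
  [0,0,0,-0.024,0,0.024,-0.2],
  [0,0,0,-0.024,0,0.024,-0.2],
])

```text
clock: 15.62
ee_pos: [0.5065, -0.2123, 0.0798]
orientation: [-3.14, -0.787, 1.674]
ft_force: [0.4, -0.8, -2.8]
opening: 0.055
```

>>> carry_out([
  [0,0,0,-0.001,0,0.001,-0.2],
  [0,0,0,-0.002,0,0.002,-0.2],
  [0,0,0,-0.002,0,0.002,-0.2],
  [0,0,0,-0.002,0,0.002,-0.2],
  [0,0,0,-0.002,0,0.002,-0.2],
])

```text
clock: 16.25
ee_pos: [0.5065, -0.2124, 0.0773]
orientation: [-3.141, -0.787, 1.675]
ft_force: [0.4, 0.1, -3.1]
opening: 0.0549
```

>>> carry_out([
  [0,0,0,-0.001,0,0.001,-0.2],
  [0,0,0,-0.002,0,0.002,-0.2],
  [0,0,0,-0.002,0,0.002,-0.2],
  [0,0,0,-0.002,0,0.002,-0.2],
  [0,0,0,-0.002,0,0.002,-0.2],
])

```text
clock: 16.88
ee_pos: [0.5065, -0.2124, 0.0745]
orientation: [-3.141, -0.787, 1.675]
ft_force: [-0.0, -0.1, -3.0]
opening: 0.0548
```

```bash
python3 - <<'E'
from h import *
for n,bx,M in (("scene",(200,220,310,330),(505.2,-218.7)),("top",(370,150,450,260),(507.5,-214.8))):
    k=r.capture(n)
    m=mask(k,(0,150,60),(4,255,255),bx)|mask(k,(172,150,60),(180,255,255),bx)
    mm=cv2.moments(m,True); u=[mm["m10"]/mm["m00"],mm["m01"]/mm["m00"]]
    print(n,np.round(u,1),mm["m00"],(ray(k,u,.13)[0,:2]*1000-M).round(1))
    m=mask(k,(5,150,60),(14,255,255),bx); b=big(m); print(cv2.approxPolyDP(b.astype(np.int32),2,True)[:,0].tolist())
    cv2.imwrite(f"pics/{n}_pl.png",k["color"][:,:,::-1])
    # predicted block corners/edges if at mark with gap 5mm
    y=np.radians(6);a=np.array([np.cos(y),np.sin(y),0]);b2=np.array([-np.sin(y),np.cos(y),0]);C=np.array([M[0]/1000,M[1]/1000,0])
    print(proj(k,[C+sx*.03*a+sy*.012*b2+[0,0,.124] for sx,sy in((1,1),(1,-1),(-1,-1),(-1,1))]).round(1).tolist())
E
```

```text
scene [255.9 254.3] 37.0 [3.1 3.4]
[[249, 248], [245, 253], [246, 263], [256, 270], [265, 268], [267, 271], [264, 281], [269, 271], [267, 258], [261, 254], [254, 258], [252, 253], [255, 251]]
[[267.0, 258.0], [261.0, 265.5], [241.7, 253.3], [247.7, 246.0]]
top [400.  207.8] 19.0 [2.7 2.9]
[[397, 200], [396, 219], [401, 220], [403, 213], [397, 207], [402, 206], [402, 200]]
[[396.0, 200.4], [403.1, 199.9], [405.1, 217.4], [398.0, 218.0]]
```

>>> carry_out([
  [0,0,0,-0.001,-0.0015,-0.001,-0.2],
  [0,0,0,-0.0015,-0.0015,-0.0005,-0.2],
  [0,0,0,-0.002,-0.0015,0.0,-0.2],
  [0,0,0,-0.0025,-0.0015,0.0005,-0.2],
  [0,0,0,-0.0025,-0.0015,0.0005,-0.2],
])

```text
clock: 17.6
ee_pos: [0.5051, -0.2139, 0.0722]
orientation: [-3.14, -0.787, 1.675]
ft_force: [-0.0, 0.2, -3.2]
opening: 0.055
```

>>> carry_out([
  [0,0,0,-0.0005,0,0.0005,-0.2],
  [0,0,0,-0.001,0,0.001,-0.2],
  [0,0,0,-0.0015,0,0.0015,-0.2],
  [0,0,0,-0.0015,0,0.0015,-0.2],
  [0,0,0,-0.0015,0,0.0015,-0.2],
])

```text
clock: 18.23
ee_pos: [0.5051, -0.214, 0.0702]
orientation: [-3.141, -0.787, 1.675]
ft_force: [0.3, 0.3, -3.6]
opening: 0.055
```

>>> carry_out([
  [0,0,0,-0.0005,0,0.0005,-0.2],
  [0,0,0,-0.001,0,0.001,-0.2],
  [0,0,0,-0.0015,0,0.0015,-0.2],
  [0,0,0,-0.0015,0,0.0015,-0.2],
  [0,0,0,-0.0015,0,0.0015,-0.2],
])

```text
clock: 18.85
ee_pos: [0.5051, -0.214, 0.0682]
orientation: [-3.141, -0.787, 1.675]
ft_force: [-0.5, -1.7, -0.7]
opening: 0.0551
```

>>> carry_out([
  [0,0,0,-0.0004,0,0.0004,-0.2],
  [0,0,0,-0.0004,0,0.0004,0.3],
  [0,0,0,-0.0004,0,0.0004,0.4],
  [0,0,0,-0.0004,0,0.0004,0.5],
  [0,0,0,-0.0004,0,0.0004,0.7],
])

```text
clock: 19.48
ee_pos: [0.5052, -0.2139, 0.0673]
orientation: [-3.141, -0.787, 1.675]
ft_force: [0.8, 0.0, -0.4]
opening: 0.0725
```

>>> carry_out([
  [0,0,0,0,0,0,0.9],
  [0,0,0,0,0,0,1],
  [0,0,0,0,0,0,1],
  [0,0,0,0,0,0,1],
  [0,0,0,0,0,-0.004,1],
])

```text
clock: 20.1
ee_pos: [0.5054, -0.2167, 0.0703]
orientation: [-3.14, -0.787, 1.674]
ft_force: [0.4, -0.2, -0.8]
opening: 0.0856
```

>>> carry_out([
  [0,0,0,0,0,-0.015,1],
  [0,0,0,0,0,-0.035,1],
  [0,0,0,0,0,-0.06,1],
  [0,0,0,0,0,-0.1,1],
  [0,0,0,0,0,-0.12,1],
])

```text
clock: 20.72
ee_pos: [0.5145, -0.3033, 0.1571]
orientation: [3.141, -0.785, 1.675]
ft_force: [-0.1, -0.5, -0.8]
opening: 0.0856
```

```bash
python3 - <<'E'
from h import *
o=r.observe(); print(o["ee_pos"],o["ft_force"])
im=[]
for n,bx,M in (("scene",(200,220,310,330),(505.2,-218.7)),("top",(370,150,450,260),(507.5,-214.8))):
    k=r.capture(n)
    m=mask(k,(0,150,60),(4,255,255),bx)|mask(k,(172,150,60),(180,255,255),bx)
    mm=cv2.moments(m,True); u=[mm["m10"]/mm["m00"],mm["m01"]/mm["m00"]]
    print(n,np.round(u,1),mm["m00"],(ray(k,u,.125)[0,:2]*1000-M).round(1))
    x,y=(215,225) if n=="scene" else (365,170)
    im.append(cv2.resize(k["color"][y:y+70,x:x+70,::-1],(400,400),interpolation=cv2.INTER_CUBIC))
cv2.imwrite("pics/c10.png",np.hstack(im))
E
```

```text
[ 0.5144784  -0.30332148  0.15710814] [-0.13543833 -0.45267029 -0.81824134]
scene [252.  258.3] 40.0 [ 1.2 -9.1]
top [403.8 209. ] 20.0 [ -0.3 -10.5]
```

View pics/c10.png

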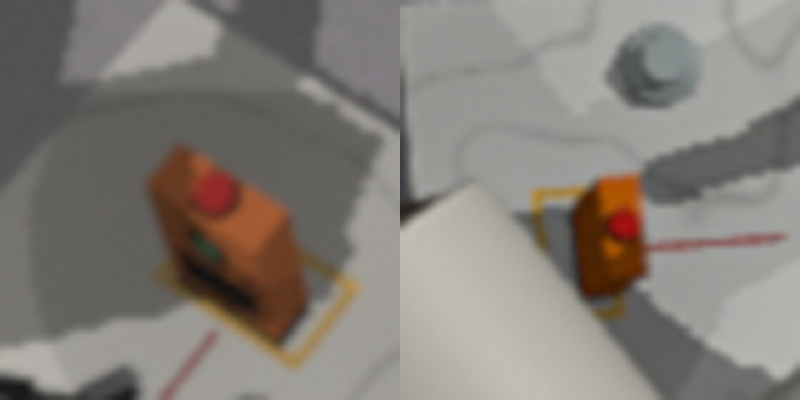

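The laser stands flat and square, but it sits about 10 mm too far towards the foot. On the left, its lens-side base edge lies on the outline's near line, around (165,275)-(295,360). It had probably sagged a few degrees in the grip and settled when released. I'll regrip it at mid-height and shift it back.

```bash
python3 - <<'E'
from h import *
for b in (.1,0): print(b,go(*place(0,lx=-.0075,lz=-.005,M=(.5065,-.2253,.015),back=b)))
E
```

```text
0.1 ([0.1, 0.1, -0.0], [-0.0008, 0.0, 0.0359])
0 ([0.1, 0.1, -0.0], [-0.0007, -0.0001, 0.1359])
```

>>> carry_out([
  [0,0,0,-0.001,0,0.036,1],
  [0,0,0,-0.001,0,0.07,1],
  [0,0,0,-0.001,0,0.1,1],
  [0,0,0,-0.001,0,0.125,1],
  [0,0,0,-0.001,0,0.136,1],
])

```text
clock: 21.45
ee_pos: [0.5038, -0.2049, 0.0575]
orientation: [-3.139, -0.788, 1.674]
ft_force: [0.7, 0.3, -0.5]
opening: 0.0857
```

>>> carry_out([
  [0,0,0,0,0,0,0.8],
  [0,0,0,0,0,0,0.6],
  [0,0,0,0,0,0,0.3],
  [0,0,0,0,0,0,0.0],
  [0,0,0,0,0,0,0.0],
], newtons=25)

```text
clock: 22.08
ee_pos: [0.5046, -0.2068, 0.0589]
orientation: [3.141, -0.786, 1.675]
ft_force: [-1.2, -2.6, 5.8]
opening: 0.0593
```

```bash
cat >> h.py <<'E'
def chk(z=.125):
    for n,bx,M in (("scene",(200,220,310,330),(505.2,-218.7)),("top",(370,150,450,260),(507.5,-214.8))):
        k=r.capture(n)
        m=mask(k,(0,150,60),(4,255,255),bx)|mask(k,(172,150,60),(180,255,255),bx)
        mm=cv2.moments(m,True)
        if mm["m00"]==0: print(n,"none"); continue
        u=[mm["m10"]/mm["m00"],mm["m01"]/mm["m00"]]
        print(n,np.round(u,1),mm["m00"],(ray(k,u,z)[0,:2]*1000-M).round(1))
E
python3 -c "
from h import *
chk();o=r.observe();print(o['ft_force'],o['ee_pos'],o['opening'],o['orientation'])"
```

```text
scene [253.1 258.6] 38.0 [ 3.8 -8.1]
top [402.8 208.5] 18.0 [ 1.4 -7.2]
[-0.76775145 -2.93003183  6.62364773] [ 0.50454897 -0.2068325   0.05891909] 0.05954492965460921 [ 3.14136438 -0.78585926  1.67507188]
```

>>> carry_out([
  [0,0,0,0.0014,0,-0.0014,0.0],
  [0,0,0,0.002,0,-0.002,0.0],
  [0,0,0,0.0048,-0.0005,0.0009,0.0],
  [0,0,0,0.0077,-0.001,0.0037,0.0],
  [0,0,0,0.0077,-0.001,0.0037,0.0],
])

```text
clock: 22.8
ee_pos: [0.5024, -0.1979, 0.0612]
orientation: [-3.14, -0.787, 1.675]
ft_force: [0.2, 0.0, -2.9]
opening: 0.0595
```

```bash
python3 -c "
from h import *
chk(.127);o=r.observe();print(o['ft_force'],o['ee_pos'],o['opening'],o['orientation'])"
```

```text
scene [254.9 255.2] 37.0 [1.6 1. ]
top [400.2 208.8] 20.0 [-0.   1.6]
[ 0.11541858 -0.5786291  -3.29142952] [ 0.50248442 -0.19821833  0.06116509] 0.059605216563714765 [-3.14056577 -0.78663318  1.67474182]
```

>>> carry_out([
  [0,0,0,-0.0008,0,0.0008,0.0],
  [0,0,0,-0.0015,0,0.0012,0.0],
  [0,0,0,-0.002,0,0.0015,0.0],
  [0,0,0,-0.002,0,0.0015,0.0],
  [0,0,0,-0.002,0,0.0015,0.0],
])

```text
clock: 23.52
ee_pos: [0.5025, -0.1987, 0.0589]
orientation: [-3.141, -0.787, 1.675]
ft_force: [-2.3, -0.0, 4.9]
opening: 0.0594
```

>>> carry_out([
  [0,0,0,0,0,0,0.42],
  [0,0,0,0,0,0,0.5],
  [0,0,0,0,0,0,0.7],
  [0,0,0,0,0,0,1],
  [0,0,0,0,0,0,1],
])

```text
clock: 24.15
ee_pos: [0.5025, -0.1987, 0.0586]
orientation: [-3.141, -0.787, 1.675]
ft_force: [0.6, -0.1, -0.1]
opening: 0.0857
```

```bash
python3 -c "
from h import *
chk(.125);o=r.observe();print(o['ft_force'],o['ee_pos'],o['opening'],o['orientation'])"
```

```text
scene [254.3 256.1] 39.0 [ 1.3 -1.3]
top [400.5 209.1] 15.0 [-1.   0.6]
[1.09033093 0.82796097 0.18748275] [ 0.50253665 -0.19865474  0.05867074] 0.08556622548410145 [-3.14061544 -0.78666856  1.67457075]
```

>>> carry_out([
  [0,0,0,0,0,-0.02,1],
  [0,0,0,0,0,-0.05,1],
  [0,0,0,0,0,-0.09,1],
  [0,0,0,0,0,-0.13,1],
  [0,0,0,0,0,-0.15,1],
])

```text
clock: 24.88
ee_pos: [0.5138, -0.3057, 0.1659]
orientation: [3.141, -0.785, 1.675]
ft_force: [-0.6, 0.6, -0.3]
opening: 0.0852
```

```bash
python3 -c "
from h import *
chk(.125);o=r.observe();print(o['ee_pos']);print(go([.506,-.2155,.19],[np.pi,0,1.675]))"
```

```text
scene [254.3 255.9] 37.0 [ 0.9 -0.8]
top [400.4 209.4] 19.0 [-1.9  0.7]
[ 0.51389474 -0.30563573  0.16552676]
([0.0, -45.0, -0.0], [0.0813, 0.0015, 0.0466])
```

>>> carry_out([
  [0,-9,0,0.03,0,-0.03,0],
  [0,-18,0,0.05,0,-0.02,-0.5],
  [0,-27,0,0.065,0,0.0,-1],
  [0,-36,0,0.078,0.001,0.03,-1],
  [0,-45,0,0.0813,0.0015,0.0466,-1],
])

```text
clock: 25.6
ee_pos: [0.5051, -0.2125, 0.1888]
orientation: [3.141, 0.004, 1.677]
ft_force: [-0.2, -0.4, -0.1]
opening: -0.0002
```

>>> carry_out([
  [0,0,0,0,0,0,-1],
  [0,0,0,0,0,0.01,-1],
  [0,0,0,0,0,0.02,-1],
  [0,0,0,0,0,0.03,-1],
  [0,0,0,0,0,0.03,-1],
])

```text
clock: 26.22
ee_pos: [0.5052, -0.2145, 0.1578]
orientation: [-3.139, -0.003, 1.674]
ft_force: [0.3, -0.5, 0.5]
opening: -0.0001
```

```bash
python3 -c "
from h import *
o=r.observe();print(o['ee_pos'],o['ft_force'],o['opening']);print(go([.506,-.2155,.13],[np.pi,0,1.675]))"
```

```text
[ 0.50523436 -0.21449204  0.15782547] [ 0.26536127 -0.51687044  0.54047285] -6.77273732394731e-05
([-0.1, -0.2, -0.0], [-0.0012, 0.0007, 0.0278])
```

>>> carry_out([
  [0,0,0,-0.001,0.001,0.01,-1],
  [0,0,0,-0.001,0.001,0.02,-1],
  [0,0,0,-0.001,0.001,0.028,-1],
  [0,0,0,-0.001,0.001,0.03,-1],
  [0,0,0,-0.001,0.001,0.031,-1],
])

```text
clock: 26.85
ee_pos: [0.5069, -0.215, 0.1283]
orientation: [-3.141, -0.001, 1.675]
ft_force: [-0.3, -0.2, -0.5]
opening: -0.0003
```

>>> carry_out([
  [0,0,0,0,0,0.001,-1],
  [0,0,0,0,0,0.002,-1],
  [0,0,0,0,0,0.003,-1],
  [0,0,0,0,0,0.003,-1],
  [0,0,0,0,0,0.003,-1],
])

```text
clock: 27.48
ee_pos: [0.5068, -0.215, 0.1253]
orientation: [-3.141, -0.001, 1.675]
ft_force: [0.3, 1.0, -0.1]
opening: 0.0003
```

>>> carry_out([
  [0,0,0,0,0,0.001,-1],
  [0,0,0,0,0,0.0015,-1],
  [0,0,0,0,0,0.0015,-1],
  [0,0,0,0,0,0.0015,-1],
  [0,0,0,0,0,0.0015,-1],
])

```text
clock: 28.1
ee_pos: [0.5068, -0.215, 0.1237]
orientation: [-3.141, -0.001, 1.675]
ft_force: [-0.4, -0.1, -1.3]
opening: -0.0002
```

>>> carry_out([
  [0,0,0,0,0,0.0005,-1],
  [0,0,0,0,0,0.001,-1],
  [0,0,0,0,0,0.001,-1],
  [0,0,0,0,0,0.001,-1],
  [0,0,0,0,0,0.001,-1],
])

```text
clock: 28.72
ee_pos: [0.5068, -0.215, 0.1227]
orientation: [-3.141, -0.001, 1.675]
ft_force: [0.9, 0.7, 0.2]
opening: 0.0002
```

```bash
python3 - <<'E'
from h import *
chk()
for n,bx in (("scene",(200,220,310,330)),("top",(370,150,450,260))):
    k=r.capture(n); m=mask(k,(5,150,60),(14,255,255),bx); b=big(m); print(n,b.min(0),b.max(0),m.sum()//255)
    print(proj(k,[.5068,-.215,.1227]).round(1),proj(k,[.5068,-.215,.145]).round(1))
    # lowest rows of dark gripper px just above button
    g=k["color"].astype(int); u,v=(proj(k,[.5068,-.215,.127])[0]).round().astype(int)
    print([ (v+j,g[v+j,u].tolist()) for j in range(-8,7,2)])
E
```

```text
scene [254.5 257.3] 18.0 [ 4.  -3.3]
top [399. 210.] 5.0 [-4.   5.5]
scene [244. 250.] [269. 280.] 359
[[255.9 255.2]] [[254.8 251.1]]
[(np.int64(246), [32, 34, 34]), (np.int64(248), [31, 31, 35]), (np.int64(250), [32, 31, 33]), (np.int64(252), [33, 35, 37]), (np.int64(254), [58, 41, 42]), (np.int64(256), [128, 45, 43]), (np.int64(258), [117, 39, 36]), (np.int64(260), [124, 68, 41])]
top [393. 203.] [402. 221.] 109
[[400.6 209.2]] [[401.7 208.1]]
[(np.int64(201), [68, 67, 64]), (np.int64(203), [74, 72, 68]), (np.int64(205), [87, 86, 82]), (np.int64(207), [54, 51, 49]), (np.int64(209), [17, 13, 15]), (np.int64(211), [47, 13, 16]), (np.int64(213), [82, 40, 17]), (np.int64(215), [159, 77, 6])]
```

>>> carry_out([
  [0,0,0,0,0,0.001,-1],
  [0,0,0,0,0,0.002,-1],
  [0,0,0,0,0,0.002,-1],
  [0,0,0,0,0,0.002,-1],
  [0,0,0,0,0,0.002,-1],
])

```text
clock: 29.55
ee_pos: [0.5068, -0.215, 0.1208]
orientation: [-3.141, -0.001, 1.675]
ft_force: [-1.3, 0.3, 0.0]
opening: -0.0001
```

>>> carry_out([
  [0,0,0,0,0,0.001,-1],
  [0,0,0,0,0,0.002,-1],
  [0,0,0,0,0,0.002,-1],
  [0,0,0,0,0,0.002,-1],
  [0,0,0,0,0,0.002,-1],
])

```text
clock: 30.18
ee_pos: [0.5068, -0.215, 0.1187]
orientation: [-3.141, -0.001, 1.675]
ft_force: [0.5, 0.6, -0.4]
opening: 0.0002
```

>>> carry_out([
  [0,0,0,0,0,0.001,-1],
  [0,0,0,0,0,0.002,-1],
  [0,0,0,0,0,0.002,-1],
  [0,0,0,0,0,0.002,-1],
  [0,0,0,0,0,0.002,-1],
])

```text
clock: 30.8
ee_pos: [0.5068, -0.215, 0.1168]
orientation: [-3.141, -0.001, 1.675]
ft_force: [-0.3, -0.3, -0.6]
opening: 0.0001
```

>>> carry_out([
  [0,0,0,0,0,0.001,-1],
  [0,0,0,0,0,0.002,-1],
  [0,0,0,0,0,0.0025,-1],
  [0,0,0,0,0,0.003,-1],
  [0,0,0,0,0,0.003,-1],
])

```text
clock: 31.42
ee_pos: [0.5068, -0.215, 0.1137]
orientation: [-3.141, -0.001, 1.675]
ft_force: [0.7, 0.6, 0.2]
opening: -0.0001
```

>>> carry_out([
  [0,0,0,0,0,0.001,-1],
  [0,0,0,0,0,0.002,-1],
  [0,0,0,0,0,0.0025,-1],
  [0,0,0,0,0,0.003,-1],
  [0,0,0,0,0,0.003,-1],
])

```text
clock: 32.05
ee_pos: [0.5068, -0.215, 0.1107]
orientation: [-3.141, -0.001, 1.675]
ft_force: [0.4, -0.1, -0.1]
opening: 0.0002
```

```bash
python3 - <<'E'
from h import *
o=r.observe(); print(o["ft_force"],o["ee_pos"],o["wrist_torque"])
for n,bx in (("scene",(200,220,310,330)),("top",(370,150,450,260))):
    k=r.capture(n); m=mask(k,(5,150,60),(14,255,255),bx); b=big(m); print(n,b.min(0),b.max(0),m.sum()//255)
    m=mask(k,(0,150,40),(4,255,255),bx)|mask(k,(172,150,40),(180,255,255),bx); b=np.argwhere(m)[:,::-1]; print("red",b.min(0),b.max(0),len(b))
    x,y=(225,225) if n=="scene" else (380,185)
    cv2.imwrite(f"pics/press_{n}.png",k["color"][y:y+70,x:x+70,::-1])
    h=k["color"].astype(int).sum(2)
    if n=="scene": print(h[242:270:2,246:266:2])
E
```

```text
[ 0.35653403 -0.09880417 -0.13654171] [ 0.50675367 -0.21498351  0.11070203] [-0.00769996 -0.01441381 -0.02316527]
scene [244. 250.] [269. 280.] 352
red [252 258] [253 259] 2
[[ 97 100  97  98  91 100 103 116 145 225]
 [ 99 104 101  98  93  96 104 111 129 218]
 [182 102  99  89  88  96 102 101 122 192]
 [314 135 118  97  75  86 101 111 136 188]
 [371 273 233 106  90  97 106 112 151 185]
 [333 306 252 168 122  94  93  95 113 117]
 [332 326 303 265 228 115 106 108 113 116]
 [307 324 281 238 267 139 144 230 256 292]
 [248 277 242 203 267 193 220 296 298 306]
 [240 240 241 224 216 234 284 297 299 297]
 [261 234 190 226 260 291 301 298 299 266]
 [288 228 167 158 200 246 274 295 282 219]
 [351 183 188 180 158 195 240 257 227 194]
 [367 192 104 162 192 182 235 241 218 202]]
top [393. 203.] [402. 221.] 100Traceback (most recent call last):
  File "<stdin>", line 5, in <module>
    return umr_minimum(a, axis, None, out, keepdims, initial, where)
ValueError: zero-size array to reduction operation minimum which has no identity
```

>>> carry_out([
  [0,0,0,0,0,0.001,-1],
  [0,0,0,0,0,0.002,-1],
  [0,0,0,0,0,0.0025,-1],
  [0,0,0,0,0,0.003,-1],
  [0,0,0,0,0,0.003,-1],
])

```text
clock: 32.78
ee_pos: [0.5068, -0.215, 0.1077]
orientation: [-3.141, -0.001, 1.675]
ft_force: [0.0, -0.4, -0.4]
opening: -0.0001
```

>>> carry_out([
  [0,0,0,0,0,0.001,-1],
  [0,0,0,0,0,0.002,-1],
  [0,0,0,0,0,0.0025,-1],
  [0,0,0,0,0,0.003,-1],
  [0,0,0,0,0,0.003,-1],
])

```text
clock: 33.4
ee_pos: [0.5068, -0.215, 0.1047]
orientation: [-3.141, -0.001, 1.675]
ft_force: [-0.2, 0.3, 0.6]
opening: 0.0004
```

>>> carry_out([
  [0,0,0,0,0,0.001,-1],
  [0,0,0,0,0,0.0015,-1],
  [0,0,0,0,0,0.002,-1],
  [0,0,0,0,0,0.002,-1],
  [0,0,0,0,0,0.002,-1],
])

```text
clock: 34.02
ee_pos: [0.5068, -0.215, 0.1028]
orientation: [-3.141, -0.001, 1.675]
ft_force: [0.3, 0.4, 0.5]
opening: 0.0004
```

>>> carry_out([
  [0,0,0,0,0,0.001,-1],
  [0,0,0,0,0,0.0015,-1],
  [0,0,0,0,0,0.002,-1],
  [0,0,0,0,0,0.002,-1],
  [0,0,0,0,0,0.002,-1],
])

```text
clock: 34.65
ee_pos: [0.5068, -0.215, 0.1008]
orientation: [-3.141, -0.001, 1.675]
ft_force: [0.0, 0.8, 3.8]
opening: 0.0
```

>>> carry_out([
  [0,0,0,0,0,0.0005,-1],
  [0,0,0,0,0,0.001,-1],
  [0,0,0,0,0,0.001,-1],
  [0,0,0,0,0,0.001,-1],
  [0,0,0,0,0,0.001,-1],
])

```text
clock: 35.28
ee_pos: [0.5068, -0.215, 0.0999]
orientation: [-3.141, -0.001, 1.675]
ft_force: [0.1, 1.0, 5.1]
opening: -0.0001
```

>>> carry_out([
  [0,0,0,0,0,0.0005,-1],
  [0,0,0,0,0,0.001,-1],
  [0,0,0,0,0,0.001,-1],
  [0,0,0,0,0,0.001,-1],
  [0,0,0,0,0,0.001,-1],
])

```text
clock: 35.9
ee_pos: [0.5071, -0.2153, 0.0998]
orientation: [3.141, -0.0, 1.675]
ft_force: [-2.8, 0.6, 16.0]
opening: -0.0004
```

```bash
python3 - <<'E'
from h import *
o=r.observe(); print(o["ft_force"],o["ee_pos"],o["wrist_torque"])
for n,bx in (("scene",(200,220,310,330)),("top",(370,150,450,260))):
    k=r.capture(n); m=mask(k,(5,150,60),(14,255,255),bx); b=big(m); print(n,b.min(0),b.max(0),m.sum()//255)
    g=mask(k,(40,80,120),(90,255,255),bx); print("green px",g.sum()//255)
E
```

```text
[-2.79424123  0.64246674 16.00629244] [ 0.5071025  -0.21525487  0.09981469] [ 0.13265355  0.59120946 -0.01074082]
scene [244. 251.] [269. 280.] 327
green px 0
top [393. 204.] [401. 221.] 95
green px 0
```

The button has bottomed out at 16 N after about 4–5 mm of travel. I'll lift straight up.

>>> carry_out([
  [0,0,0,0,0,-0.005,-1],
  [0,0,0,0,0,-0.02,-1],
  [0,0,0,0,0,-0.06,-1],
  [0,0,0,0,0,-0.11,-1],
  [0,0,0,0,0,-0.15,-1],
])

```text
clock: 36.62
ee_pos: [0.5068, -0.2151, 0.2514]
orientation: [3.141, -0.001, 1.675]
ft_force: [0.6, 0.5, -0.4]
opening: -0.0001
```

```bash
python3 - <<'E'
from h import *
o=r.observe(); print(o["ft_force"],o["ee_pos"],o["joints"].round(2))
chk()
k=r.capture("scene"); m=mask(k,(5,150,60),(14,255,255),(200,220,310,330)); b=big(m); print(b.min(0),b.max(0),m.sum()//255)
k=r.capture("top")
m=mask(k,(15,150,90),(35,255,255),(225,150,345,235)); b=big(m); print("drawer front",rect(ray(k,b,.09)))
p=np.array([.36,.186,.25]); print(go(p,[np.pi,0,np.pi/2]))
E
```

```text
[ 0.59694866  0.46598674 -0.41711591] [ 0.5068062  -0.21510337  0.25143985] [-0.54  0.09  1.42  0.    1.63 -0.65]
scene [254.2 255.9] 36.0 [ 0.9 -1. ]
top [400.4 209.3] 20.0 [-1.5  0.8]
[244. 249.] [269. 280.] 383
drawer front (array([514.3, 187.8]), array([ 19. , 310.9]), 0.3)
([0.0, -0.0, 6.0], [0.4143, -0.1043, -0.0002])
```

>>> carry_out([
  [0,0,2,0.06,-0.012,0,-1],
  [0,0,4,0.12,-0.024,0,-1],
  [0,0,6,0.18,-0.036,0,-1],
  [0,0,6,0.24,-0.048,0,-1],
  [0,0,6,0.3,-0.06,0,-1],
])

```text
clock: 37.45
ee_pos: [0.4145, 0.0785, 0.2483]
orientation: [-3.139, -0.001, 1.57]
ft_force: [0.9, 1.1, -0.1]
opening: -0.0
```

```bash
python3 -c "
from h import *
for p in ([.38,.186,.15],[.38,.186,.04]): print(go(p,[np.pi,0,np.pi/2]))"
```

```text
([-0.1, -0.1, -0.0], [0.1073, -0.0344, 0.0985])
([-0.1, -0.1, -0.0], [0.1072, -0.0342, 0.2085])
```

>>> carry_out([
  [0,0,0,0.05,-0.02,0.02,-1],
  [0,0,0,0.1,-0.034,0.06,-1],
  [0,0,0,0.107,-0.034,0.11,-1],
  [0,0,0,0.107,-0.034,0.16,-1],
  [0,0,0,0.107,-0.034,0.2,-1],
])

```text
clock: 38.08
ee_pos: [0.3802, 0.1841, 0.0466]
orientation: [-3.138, -0.0, 1.571]
ft_force: [0.8, 1.0, 1.0]
opening: -0.0001
```

>>> carry_out([
  [0,0,0,0,0.005,0.006,-1],
  [0,0,0,0,0.015,0.006,-1],
  [0,0,0,0,0.025,0.006,-1],
  [0,0,0,0,0.035,0.006,-1],
  [0,0,0,0,0.045,0.006,-1],
])

```text
clock: 38.7
ee_pos: [0.4278, 0.1842, 0.0438]
orientation: [-3.142, -0.001, 1.57]
ft_force: [-0.6, -0.2, 0.6]
opening: -0.0001
```

>>> carry_out([
  [0,0,0,0,0.012,0,-1],
  [0,0,0,0,0.024,0,-1],
  [0,0,0,0,0.036,0,-1],
  [0,0,0,0,0.048,0,-1],
  [0,0,0,0,0.06,0,-1],
])

```text
clock: 39.33
ee_pos: [0.4875, 0.1842, 0.0432]
orientation: [-3.141, -0.001, 1.571]
ft_force: [-1.7, 1.3, 0.9]
opening: 0.0002
```

```bash
cat >> h.py <<'E'
def front():
    k=r.capture("top"); m=mask(k,(15,150,60),(35,255,255),(225,140,345,235)); b=big(m); print("drawer front",rect(ray(k,b,.09)),b.min(0),b.max(0))
E
python3 -c "
from h import *
o=r.observe(); print(o['ee_pos'],o['ft_force']); front()"
```

```text
[0.48754738 0.18423602 0.04320511] [-1.72074634  1.27152276  0.93357087]
drawer front (array([562.4,  76.8]), array([21.2, 86.6]), 1.3) [302. 190.] [327. 196.]
```

>>> carry_out([
  [0,0,0,0,0.018,0,-1],
  [0,0,0,0,0.036,0,-1],
  [0,0,0,0,0.054,0,-1],
  [0,0,0,0,0.07,0,-1],
  [0,0,0,0,0.08,0,-1],
])

```text
clock: 40.0
ee_pos: [0.5675, 0.1841, 0.043]
orientation: [-3.141, -0.001, 1.57]
ft_force: [-2.7, 1.6, 0.5]
opening: -0.0003
```

>>> carry_out([
  [0,0,0,0,0.004,0,-1],
  [0,0,0,0,0.008,0,-1],
  [0,0,0,0,0.012,0,-1],
  [0,0,0,0,0.015,0,-1],
  [0,0,0,0,0.015,0,-1],
])

```text
clock: 40.62
ee_pos: [0.5821, 0.1842, 0.0433]
orientation: [-3.141, -0.001, 1.571]
ft_force: [-0.2, 0.5, 0.6]
opening: 0.0
```

```bash
python3 -c "
from h import *
o=r.observe(); print(o['ee_pos'],o['ft_force']); front()"
```

```text
[0.58206077 0.18420474 0.04327418] [-0.18806071  0.48369611  0.55327543]
drawer front (array([657.,  74.]), array([25.2, 84. ]), 1.2) [304. 163.] [328. 170.]
```

>>> carry_out([
  [0,0,0,0,0.002,0,-1],
  [0,0,0,0,0.004,0,-1],
  [0,0,0,0,0.006,0,-1],
  [0,0,0,0,0.006,0,-1],
  [0,0,0,0,0.006,0,-1],
])

```text
clock: 41.3
ee_pos: [0.5878, 0.1841, 0.0431]
orientation: [-3.141, -0.001, 1.571]
ft_force: [0.5, -0.6, -0.1]
opening: -0.0003
```

>>> carry_out([
  [0,0,0,0,0.001,0,-1],
  [0,0,0,0,0.002,0,-1],
  [0,0,0,0,0.003,0,-1],
  [0,0,0,0,0.003,0,-1],
  [0,0,0,0,0.003,0,-1],
])

```text
clock: 41.92
ee_pos: [0.5909, 0.1841, 0.0431]
orientation: [-3.141, -0.001, 1.571]
ft_force: [-0.7, -0.1, -0.9]
opening: 0.0002
```

>>> carry_out([
  [0,0,0,0,0.001,0,-1],
  [0,0,0,0,0.002,0,-1],
  [0,0,0,0,0.003,0,-1],
  [0,0,0,0,0.003,0,-1],
  [0,0,0,0,0.003,0,-1],
])

```text
clock: 42.55
ee_pos: [0.5939, 0.1842, 0.0432]
orientation: [-3.141, -0.001, 1.571]
ft_force: [0.3, 0.2, 0.1]
opening: -0.0
```

```bash
python3 -c "
from h import *
o=r.observe(); print(o['ee_pos'],o['ft_force']); front()"
```

```text
[0.59390222 0.18416301 0.04319708] [0.26575403 0.23987113 0.099621  ]
drawer front (array([666. ,  74.2]), array([21.7, 84.1]), 1.2) [304. 161.] [328. 167.]
```

>>> carry_out([
  [0,0,0,0,0.001,0,-1],
  [0,0,0,0,0.002,0,-1],
  [0,0,0,0,0.003,0,-1],
  [0,0,0,0,0.003,0,-1],
  [0,0,0,0,0.003,0,-1],
])

```text
clock: 43.22
ee_pos: [0.5969, 0.1842, 0.0432]
orientation: [-3.141, -0.001, 1.571]
ft_force: [-1.2, -0.1, -0.4]
opening: 0.0001
```

>>> carry_out([
  [0,0,0,0,0.001,0,-1],
  [0,0,0,0,0.0015,0,-1],
  [0,0,0,0,0.002,0,-1],
  [0,0,0,0,0.002,0,-1],
  [0,0,0,0,0.002,0,-1],
])

```text
clock: 43.85
ee_pos: [0.5988, 0.1842, 0.0432]
orientation: [-3.141, -0.001, 1.571]
ft_force: [-0.7, 0.9, 0.5]
opening: 0.0003
```

>>> carry_out([
  [0,0,0,0,0.001,0,-1],
  [0,0,0,0,0.002,0,-1],
  [0,0,0,0,0.003,0,-1],
  [0,0,0,0,0.003,0,-1],
  [0,0,0,0,0.003,0,-1],
])

```text
clock: 44.48
ee_pos: [0.6019, 0.1841, 0.0431]
orientation: [-3.141, -0.001, 1.571]
ft_force: [0.5, 0.2, 0.1]
opening: -0.0002
```

```bash
python3 -c "
from h import *
o=r.observe(); print(o['ee_pos'],o['ft_force']); front()"
```

```text
[0.60188967 0.18410719 0.04312699] [0.546537   0.1764236  0.07187915]
drawer front (array([669.6,  74.3]), array([21.7, 84.1]), 1.2) [304. 160.] [328. 166.]
```

>>> carry_out([
  [0,0,0,0,0.001,0,-1],
  [0,0,0,0,0.002,0,-1],
  [0,0,0,0,0.003,0,-1],
  [0,0,0,0,0.003,0,-1],
  [0,0,0,0,0.003,0,-1],
])

```text
clock: 45.15
ee_pos: [0.6049, 0.1841, 0.0431]
orientation: [-3.141, -0.001, 1.571]
ft_force: [0.2, -0.5, 0.5]
opening: -0.0001
```

>>> carry_out([
  [0,0,0,0,0.001,0,-1],
  [0,0,0,0,0.0015,0,-1],
  [0,0,0,0,0.002,0,-1],
  [0,0,0,0,0.002,0,-1],
  [0,0,0,0,0.002,0,-1],
])

```text
clock: 45.78
ee_pos: [0.6068, 0.1842, 0.0432]
orientation: [-3.141, -0.001, 1.571]
ft_force: [-0.8, -0.8, -0.1]
opening: -0.0
```

>>> carry_out([
  [0,0,0,0,0.001,0,-1],
  [0,0,0,0,0.0015,0,-1],
  [0,0,0,0,0.002,0,-1],
  [0,0,0,0,0.002,0,-1],
  [0,0,0,0,0.002,0,-1],
])

```text
clock: 46.4
ee_pos: [0.6088, 0.1842, 0.0431]
orientation: [-3.141, -0.001, 1.571]
ft_force: [-0.8, -0.3, -0.2]
opening: -0.0003
```

>>> carry_out([
  [0,0,0,0,0.001,0,-1],
  [0,0,0,0,0.0015,0,-1],
  [0,0,0,0,0.002,0,-1],
  [0,0,0,0,0.002,0,-1],
  [0,0,0,0,0.002,0,-1],
])

```text
clock: 47.02
ee_pos: [0.6106, 0.1842, 0.0431]
orientation: [-3.14, -0.001, 1.571]
ft_force: [-4.6, 0.4, 2.1]
opening: 0.0001
```

```bash
python3 -c "
from h import *
o=r.observe(); print(o['ee_pos'],o['ft_force']); front()"
```

```text
[0.61061822 0.18417437 0.04312408] [-4.60119168  0.41496341  2.14126852]
drawer front (array([667.6,  81.2]), array([18.1, 77. ]), 1.2) [303. 161.] [325. 166.]
```

>>> carry_out([
  [0,0,0,0,0.0005,0,-1],
  [0,0,0,0,0.001,0,-1],
  [0,0,0,0,0.001,0,-1],
  [0,0,0,0,0.001,0,-1],
  [0,0,0,0,0.001,0,-1],
])

```text
clock: 47.7
ee_pos: [0.6108, 0.1842, 0.043]
orientation: [-3.139, -0.001, 1.571]
ft_force: [-12.6, -1.4, 5.6]
opening: -0.0003
```

The drawer is at a hard stop: the force rose to 12.6 N with no further travel. I'll back off and raise the arm clear.

>>> carry_out([
  [0,0,0,0,-0.01,0,-1],
  [0,0,0,0,-0.04,0,-1],
  [0,0,0,0,-0.09,-0.02,-1],
  [0,0,0,0,-0.14,-0.07,-1],
  [0,0,0,0,-0.19,-0.13,-1],
])

```text
clock: 48.32
ee_pos: [0.4355, 0.1839, 0.1561]
orientation: [-3.141, -0.001, 1.571]
ft_force: [0.4, 0.2, 1.0]
opening: 0.0002
```

>>> carry_out([
  [0,0,0,0.03,0,-0.03,-1],
  [0,0,0,0.06,0,-0.06,-1],
  [0,0,0,0.06,0,-0.06,-1],
  [0,0,0,0.06,0,-0.06,-1],
  [0,0,0,0.06,0,-0.06,-1],
])

```text
clock: 48.95
ee_pos: [0.4371, 0.2433, 0.2143]
orientation: [-3.14, -0.001, 1.57]
ft_force: [0.0, 0.7, -0.4]
opening: -0.0001
```

```bash
python3 - <<'E'
from h import *
o=r.observe(); print(o['ee_pos'],o['ft_force'],np.abs(o['qvel']).max()); chk(); front()
k=r.capture("scene"); m=mask(k,(5,150,60),(14,255,255),(200,220,310,330)); b=big(m); print(b.min(0),b.max(0),m.sum()//255)
old=cv2.imread("pics/scene0.png"); d=cv2.absdiff(old,np.ascontiguousarray(k["color"][:,:,::-1])).max(2)
n,l,st,ce=cv2.connectedComponentsWithStats((cv2.medianBlur(d,5)>45).astype(np.uint8)); print([s.tolist() for s in st[1:] if s[4]>25])
E
```

```text
[0.43707756 0.24330759 0.21433099] [ 0.03659784  0.66458518 -0.39923937] 0.006582561230786958
scene [254.2 256. ] 37.0 [ 0.8 -1.2]
top [400.3 209.3] 19.0 [-1.4  1.2]
drawer front (array([667.6,  84.7]), array([18.1, 84.2]), 1.2) [301. 161.] [325. 166.]
[244. 249.] [269. 280.] 384
[[123, 0, 105, 80, 5515], [244, 0, 89, 26, 1399], [352, 0, 24, 10, 162], [376, 0, 21, 22, 328], [326, 12, 40, 27, 659], [232, 26, 5, 7, 26], [315, 40, 56, 65, 1742], [339, 41, 21, 6, 74], [377, 97, 5, 9, 32], [173, 105, 41, 31, 618], [139, 107, 31, 33, 641], [222, 121, 11, 13, 81], [243, 239, 39, 44, 1012]]
```

```bash
python3 -c "
from station import r
print(r.close_job())"
```

```text
the job is handed in; nothing more can be done
None
```

The job is handed in at about 49 s of the 72 s allowed. The laser stands in the outline, switched on, and the drawer is pushed shut with the wrench inside.

**Laser position:** After the first release it sat about 10 mm too far towards the foot, so I gripped it again and moved it back before pressing the button. In the last check the two cameras put its button within about 2 mm of the outline's centre. They disagree with each other by about 2 mm. I checked squareness and lens direction by eye before that regrip; after it I confirmed only that the laser's outline in the image held still from then on.

**Button:** It bottomed out at 16 N after about 4–5 mm of travel, so it should count as pressed. I saw no light to confirm it.

**Drawer:** It reached a hard stop, with 12.6 N and no further movement. I last saw the wrench lying in it just after lifting the laser out.

**Everything else:** A before-and-after comparison of the scene picture showed changes only at the laser and, as far as I can tell, the arm and its shadow. One small 32-pixel patch near the glue bottle also changed, and I took it for shadow.

**Unexplained readings:**
- The closed fingertips touched things about 22 mm above where the stated tool point put them.
- The gripper read zero opening on the 12 mm handle, so the drawer was probably pulled open by friction rather than a true grip.

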